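# Seat the lamp-house cover and hold the test timer at its third detent

### The arm

A 6-joint arm with a two-finger parallel gripper is mounted at the origin on the work surface. World frame = base frame: x ahead of the robot, y to its left, z up, the work surface at z = 0. Lengths are in m, angles in rad, forces in N, time in s.
With the tool pointing down it reaches from about 0.15 to 0.775 m from the base axis. Payload 6.1 kg.
Tool frame: the origin (TCP) lies on the mounting face of the last link; the fingertips stand 173 mm ahead of it and the grasp point (between the pads) lies manip.grasp_offset ahead of it (manip.grasp_offset is the distance from the TCP to the grasp point, in m); z points along the fingers, y is the direction in which the jaws open and shut (so a half turn about z gives the same grasp; the last joint's range is limited). The gripper opens to 85 mm and grips with 20 to 120 N. Pads are 22 mm wide; open, the fingers measure 114 mm over their backs; the gripper's body (76 mm by 85 mm) begins 54 mm behind the grasp point. The pads swing forward as they close: fully open they stand 13 mm farther back than shut.
Start: joints at [-1.319, 0.126, -0.04, 1.405, 0, 1.571], TCP at [0.131, -0.508, 0.405] pointing down, gripper open.
Joint ranges: [-2.72, 2.72], [-0.95, 1.95], [-1.27, 1.35], [-1.78, 2.02], [-1.46, 1.47], [-3.14, 3.14]. Speed limits (rad/s): [2.39, 2.39, 3.01, 3.14, 3.14, 3.14].

### API

Orientations are given as a unit quaternion [x, y, z, w].
In Python, from station import manip gives the robot as it stands.
- The arm moves only by the tool carry_out, never from a script. Its argument "series" is a list that holds one entry, the list of rows, each a list of 5 numbers: the closure in counts, from 0 (fully open) to 255 (shut), then the shift along the world's x, y, z in mm, then the turn about the world's z in rad. A call has 1 to 10 rows; each row shifts and turns the commanded pose from where the row before left it; what a row does not reach is not made up. A row lasts 1/8 s, in which the tool goes at most 62.5 mm and 10.7 degrees, less where a joint would pass 70% of its speed; a pose out of reach is approached as far as the arm can. A call is refused whole if a number of a shift passes 62.5 or a number of a turn 0.188, either way. A call with a gripper value outside its range is refused whole. The fingers move at their own pace and stop on an object; "grip_force" is the grip in N (left out, the last holds). Time passes only in rows, so rows that do not move let the fingers close. It gives the time, the measured TCP pose, the force and the opening at its end, in the units of the state.
- manip.get_obs(): the state, without advancing time (a new reading comes with each control period).
- manip.read_camera(name): name is "side" or "top"; returns a dict with "pixels" (420x560x3 uint8, blue, green, red), "z_map" (420x560 float32, m along the optical axis (not along the pixel's ray), 0 where there is no reading), "fx", "fy", "cx", "cy" (pixels), "origin" and "rotation" of the camera in the world. Camera axes: x right, y up, looking along -z (the intrinsics and any distortion apply to the point x, -y, -z); pixel columns grow to the right and rows downward; lengths in m; the calibration is good to about 2 mm. A picture is of the moment at which its call begins.
- manip.sign_off(): hands the job in, once; it reports no verdict.
The state is a dict: "t": time; "qpos": joint angles; "qd": joint speeds; "effort": joint torques, N m; "tool_pos": TCP position; "eef_rot": TCP orientation; "ft_force": force on the tool from outside, world axes, zero at the start; "moment": the same for the moment, N m; "width": opening from 0.0 (shut) to 1.0 (fully open).
Only numpy, scipy, OpenCV 4.12 (cv2) and the standard library are available. Lean on these libraries where they do the work, as an engineer would, in place of code of your own. Each camera call takes 0.05 s, during which the arm holds its last target.

### The job

Press the raised end of the lamp house's loose cover plate down so that the plate sits level in its pocket. Then press the paddle of the spring-return timer dial down past its first two detents to the third and hold it there against its spring, not short of it and not on towards the end stop: the program finishes while still holding the paddle at the third detent. Leave the slide magazine, the pusher bar and the domed lamp shield where they lie.

Things in the scene. Friction and masses are not known exactly. Their poses are not given: they have to be found in the camera images.
- lamp_house: Grey box with a short lens barrel on its far side (+x of its own frame), 150 x 120 mm and 75 mm high to the rim, fixed to the counter; origin at the centre of its underside, z up. In its top is a pocket 104 (x) x 80 (y) mm, 5 mm deep (floor at 70 mm), in which the cover lies. A brass interlock pin stands 9 mm out of the pocket floor, 38 mm from the centre towards own +x; pushed with about 5 N it gives way, snaps down and stays down.
- cover_mid (a point): Centre (half-way up) of the loose aluminium cover plate, 100 (x) x 76 (y) x 6 mm, about 120 g, four dark slots across its -x half; axes along its sides, z out of its upper face. At the start its own +x end is propped up by the pin (plate tilted about 0.10 rad); seated level, this centre is 73 mm above the counter and the plate's top 76 mm.
- cover_press (a point): Point on the upper face of the cover, 30 mm from its centre towards the raised end (own +x): a good place to press straight down. Axes as the plate's.
- timer: Timer on the counter, fixed: grey base 120 x 80 x 30 mm, two aluminium cheeks of 41 mm radius (tops 116 mm above the counter) with a black ribbed dial drum between them. Origin under the dial's axle, z up; the axle lies along own y, 75 mm above the counter. The paddle sticks out to own -x. Three brass studs on the rim of each cheek stand beside the paddle's upper face at detents 1, 2 and 3.
- paddle (a point): Middle of the upper face of the dial's steel thumb paddle (36 mm wide, 44 mm long, 8 mm thick), 80 mm from the axle; it swings with the dial. At rest the paddle slopes up 0.40 rad from the axle and this point is 106 mm above the counter and 74 mm from the axle in plan; at the third detent it slopes down 0.35 rad, and this point is 48 mm above the counter and 75 mm from the axle in plan. Pressed straight down.
- dial (a joint): Angle of the dial, rad: 0 at rest, grows as the paddle is pressed down. Detents (a ripple in the force) at 0.25, 0.50 and 0.75; end stop at 1.05. The spring brings it back to 0 from everywhere if let go; pressing takes about 3 to 11 N at the paddle.
- magazine: Bystander: grey straight slide magazine, 62 x 240 x 63 mm, lying lengthwise along own y; origin at the centre of its underside.
- pusher: Bystander: chrome slide pusher bar, 220 mm long along own x, 18 mm high at most, lying flat; origin under the middle of the bar.
- shield: Bystander: domed steel lamp shield, 72 mm across, 36 mm high; origin at the centre of its underside.

How it is judged:
On the way, in this order (a step that is already met when the one before it is completed fails the run):
1. the cover plate is pressed level in its pocket, the dial still at rest (angle between cover_mid's own z axis and vertical below 0.03 rad and z of cover_mid in the frame of lamp_house between 0.07 and 0.075 m and value of joint dial below 0.1 rad), for 0.3 s.
2. the dial is pressed to its third detent (value of joint dial between 0.65 and 0.85 rad), for 0.3 s.
At the end, for the whole second after the job is handed in: The cover lies level (within 0.03 rad) down in its pocket (centre within about 2 mm of its seated height), and the robot is still pressing on the dial with more than 1 N, holding it still at the third detent: 0.75 rad within 0.10 (all of step 2 and angle between cover_mid's own z axis and vertical below 0.03 rad and z of cover_mid in the frame of lamp_house between 0.07 and 0.075 m and velocity of joint dial between -0.1 and 0.1 rad/s and contact force between any of the fingers, the arm and timer above 1 N); the arm keeps its last pose, push and grip.
It fails at once if the dial is pressed while the cover is not yet seated (value of joint dial above 0.25 rad and angle between cover_mid's own z axis and vertical above 0.05 rad).
It fails at once if the slide magazine is disturbed (moved over 20 mm) (distance of magazine from where it was at the start of the episode above 0.02 m).
It fails at once if the pusher bar is disturbed (moved over 20 mm) (distance of pusher from where it was at the start of the episode above 0.02 m).
It fails at once if the lamp shield is disturbed (moved over 20 mm) (distance of shield from where it was at the start of the episode above 0.02 m).
It also fails if it takes over 40 s, if anything falls off the work surface, if the arm or the gripper's body presses on something with over 40 N, if the wrist force passes 120 N, or if a joint passes its speed limit or range.

## Working session

There is one attempt and no reset: what is moved stays moved. The work goes in short steps, Python scripts to look and compute and a tool call to move; the robot and the scene stay as the last step left them, time stands still between calls to the robot, and variables do not carry over. Pictures are saved under pics/ and viewed, and the job is handed in when it is done.

Besides the shell and the picture viewer there is one more tool, called as name(argument=value, ...), one argument or row to a line, values as JSON. carry_out: Moves the arm, as the interface text tells. Its arguments: {"type":"object","properties":{"series":{"type":"array","items":{"type":"array","items":{"type":"array","items":{"type":"number"}}}},"grip_force":{"type":"number"}},"required":["series"]}

```bash
mkdir -p pics; ls; python3 - <<'E'
from station import manip
import cv2,numpy as np
print(manip.get_obs(), manip.grasp_offset)
for n in("side","top"):
    c=manip.read_camera(n); cv2.imwrite(f"pics/{n}0.png",c["pixels"]); np.savez(f"{n}0.npz",**c)
    print(n,c["fx"],c["fy"],c["cx"],c["cy"],c["origin"],c["rotation"],[k for k in c])
E
```

```text
pics
{'t': 0.0, 'qpos': array([-1.31900945e+00,  1.26408945e-01, -4.06038075e-02,  1.40545455e+00,
        2.51148421e-05,  1.57080661e+00]), 'qd': array([-0.00118566,  0.00222593, -0.00108718, -0.00090957, -0.00061208,
       -0.00010558]), 'effort': array([ 1.19543865e-04, -4.35914934e+01,  3.52923238e+01,  1.73694792e-02,
       -2.17790207e-04, -1.24628508e-05]), 'tool_pos': array([ 0.13076435, -0.50831148,  0.40391501]), 'eef_rot': array([ 9.92086182e-01,  1.25555997e-01, -9.24513480e-05, -8.30454299e-04]), 'ft_force': array([ 0.15421392,  0.21119733, -0.35843556]), 'moment': array([0.00748755, 0.01761679, 0.02052777]), 'width': 1.0027102922315907} 0.1547
side 421.0962261261196 421.0962261261196 279.68941651303965 209.8968315083071 [ 0.22083611 -0.62825612  0.91754843] [ 0.32048514 -0.10318459 -0.30189559  0.89190878] ['pixels', 'z_map', 'fx', 'fy', 'cx', 'cy', 'origin', 'rotation']
top 451.9531273497965 451.9531273497965 282.67723902004667 209.12683842968497 [ 0.43773118 -0.10316269  1.14423286] [-0.05625061  0.05634783  0.70614567 -0.70357593] ['pixels', 'z_map', 'fx', 'fy', 'cx', 'cy', 'origin', 'rotation']
```

View pics/side0.png

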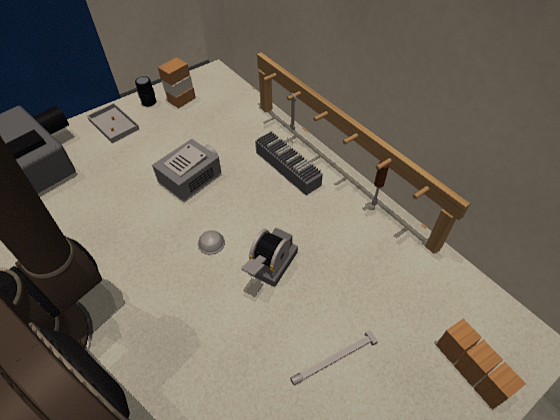

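View pics/top0.png

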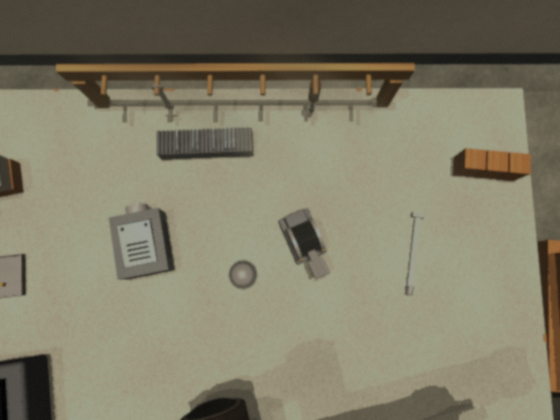

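The top view shows the lamp house around (140,243) with its barrel at (138,208), the dome at (242,274), the timer at (303,237) with its paddle at (318,265), the pusher at (411,255) and the magazine at (205,142). The side view agrees with this layout. Next I'll measure positions.

```bash
cat >h.py <<'E'
import numpy as np,cv2
from scipy.spatial.transform import Rotation as R
def cloud(c):
    z=c["z_map"];v,u=np.mgrid[:z.shape[0],:z.shape[1]]
    p=np.stack([(u-c["cx"])/c["fx"]*z,-(v-c["cy"])/c["fy"]*z,-z],-1)
    P=p@R.from_quat(c["rotation"]).as_matrix().T+c["origin"]; P[z==0]=np.nan
    return P
def ray(c,u,v,h):
    d=R.from_quat(c["rotation"]).apply([(u-c["cx"])/c["fx"],-(v-c["cy"])/c["fy"],-1.]);o=np.asarray(c["origin"])
    return o+d*(h-o[2])/d[2]
E
python3 - <<'E'
from h import *
np.set_printoptions(precision=3,suppress=True)
for n,boxes in(("top",{"lamp":(100,195,185,290),"timer":(270,200,340,285)}),("side",{"lamp":(145,130,230,205),"timer":(235,220,305,300)})):
    c=dict(np.load(n+"0.npz"));P=cloud(c)
    for k,(a,b,d,e) in boxes.items():
        Q=P[b:e,a:d]; z=Q[...,2]
        print(n,k,"table z",np.nanmedian(z),"max",np.nanmax(z))
        lo,hi=(0.066,0.1) if k=="lamp" else (0.02,0.15)
        m=((z>lo)&(z<hi)).astype(np.uint8)
        nn,l,s,_=cv2.connectedComponentsWithStats(m); i=1+s[1:,4].argmax(); pts=Q[l==i]
        r=cv2.minAreaRect(pts[:,:2].astype(np.float32)); print(r, len(pts))
        cv2.imwrite(f"pics/{n}_{k}.png",cv2.resize(c["pixels"][b:e,a:d],None,fx=6,fy=6,interpolation=cv2.INTER_CUBIC))
        if k=="timer":
            for t in(0.06,0.085,.095,.1,.105,.11):
                q=Q[(z>t)&(z<t+.01)]; print(t,len(q),q.mean(0),q.min(0),q.max(0))
E
```

```text
top lamp table z 0.0050967954459748555 max 0.09147750521035602
((0.5395905375480652, 0.241729736328125), (0.17169877886772156, 0.12177693843841553), 11.187780380249023) 3352
top timer table z 0.0025078921335850435 max 0.12273637512202051
((0.5275418758392334, -0.16015776991844177), (0.16807222366333008, 0.08007141202688217), 22.958038330078125) 1920
0.06 87 [ 0.584 -0.135  0.068] [ 0.491 -0.193  0.062] [ 0.611 -0.107  0.07 ]
0.085 122 [ 0.521 -0.161  0.092] [ 0.49  -0.202  0.085] [ 0.586 -0.111  0.095]
0.095 377 [ 0.518 -0.163  0.1  ] [ 0.464 -0.199  0.095] [ 0.585 -0.111  0.105]
0.1 565 [ 0.52  -0.164  0.106] [ 0.448 -0.206  0.1  ] [ 0.582 -0.113  0.11 ]
0.105 645 [ 0.518 -0.164  0.11 ] [ 0.446 -0.208  0.105] [ 0.579 -0.113  0.115]
0.11 390 [ 0.515 -0.166  0.113] [ 0.446 -0.208  0.11 ] [ 0.574 -0.118  0.12 ]
side lamp table z 0.002721474054249551 max 0.09002628050087746
((0.5380597114562988, 0.24079644680023193), (0.1729380190372467, 0.1257130354642868), 10.898658752441406) 1698
side timer table z 0.0020283408633630096 max 0.11872218878443419
((0.5284449458122253, -0.16370496153831482), (0.16884161531925201, 0.0748150572180748), 22.271684646606445) 1906
0.06 100 [ 0.564 -0.159  0.066] [ 0.488 -0.202  0.06 ] [ 0.608 -0.11   0.07 ]
0.085 171 [ 0.52  -0.17   0.091] [ 0.489 -0.202  0.085] [ 0.586 -0.117  0.095]
0.095 330 [ 0.513 -0.17   0.1  ] [ 0.469 -0.204  0.095] [ 0.581 -0.119  0.105]
0.1 484 [ 0.518 -0.166  0.106] [ 0.444 -0.209  0.1  ] [ 0.581 -0.119  0.11 ]
0.105 549 [ 0.516 -0.166  0.11 ] [ 0.444 -0.209  0.105] [ 0.575 -0.119  0.115]
0.11 293 [ 0.513 -0.167  0.113] [ 0.445 -0.209  0.11 ] [ 0.568 -0.119  0.119]
```

View pics/top_lamp.png

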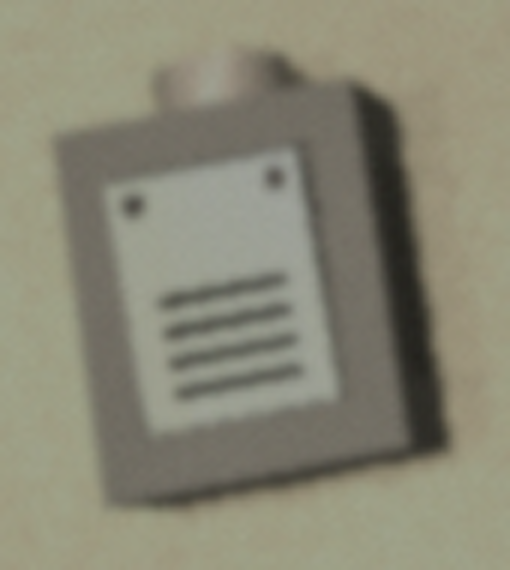

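View pics/top_timer.png

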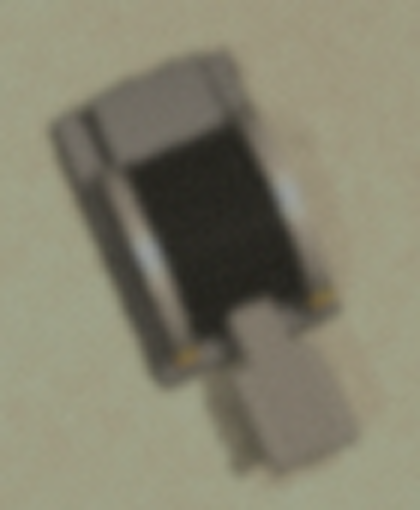

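View pics/side_timer.png

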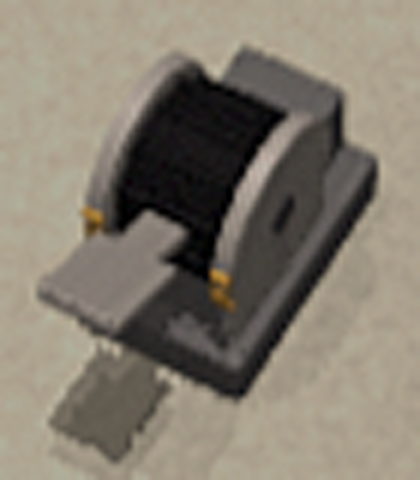

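View pics/side_lamp.png

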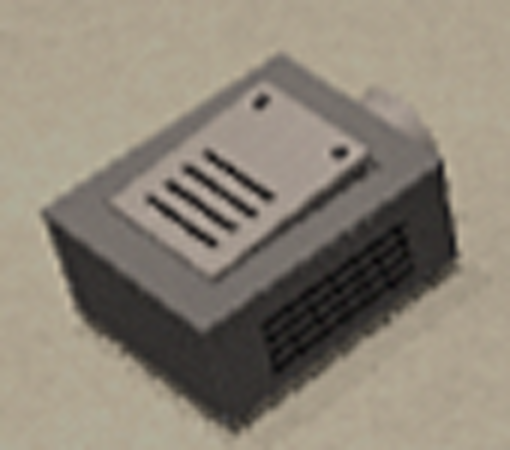

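```bash
python3 - <<'E'
from h import *
np.set_printoptions(precision=4,suppress=True)
t=dict(np.load("top0.npz"));s=dict(np.load("side0.npz"))
def pts(c,o,L): return np.array([ray(c,o[0]+(x+.5)/6-.5,o[1]+(y+.5)/6-.5,h) for x,y,h in L])
def rep(n,A): print(n,A,"mean",A.mean(0),"sides",np.linalg.norm(A-np.roll(A,-1,0),axis=1))
# order: hiL, hiR, loR, loL
cl=pts(t,(100,195),[(107,186,.086),(298,150,.086),(340,400,.076),(152,433,.076)])
rep("cover top",cl); d=(cl[0]+cl[1]-cl[2]-cl[3]);print("yaw",np.arctan2(d[1],d[0]))
cl=pts(s,(145,130),[(270,80,.086),(378,160,.086),(215,280,.076),(110,200,.076)])
rep("cover side",cl); d=(cl[0]+cl[1]-cl[2]-cl[3]);print("yaw",np.arctan2(d[1],d[0]))
# paddle: inL,inR,tipR,tipL
for n,A in(("top",pts(t,(270,200),[(240,372,.0975),(314,340,.0975),(358,437,.1146),(277,478,.1146)])),
           ("side",pts(s,(235,220),[(122,222,.0975),(188,265,.0975),(112,335,.1146),(38,292,.1146)]))):
    rep("paddle "+n,A); d=(A[0]+A[1]-A[2]-A[3]);print("yaw",np.arctan2(d[1],d[0]))
for n,c,(a,b,x,y) in(("top",t,(270,200,340,285)),("side",s,(235,220,305,300))):
    P=cloud(c)[b:y,a:x];z=P[...,2]
    # base top
    q=P[(z>.024)&(z<.036)]; print(n,"base",q.min(0),q.max(0),len(q))
    q=P[z>.02]; print(cv2.minAreaRect(q[:,:2].astype(np.float32)))
    # paddle depth
    q=P[(P[...,0]<.485)&(z>.08)]; print("paddle pts",q.mean(0),np.linalg.lstsq(np.c_[q[:,:2],np.ones(len(q))],q[:,2],rcond=None)[0])
E
```

```text
cover top [[0.57   0.2862 0.086 ]
 [0.584  0.2117 0.086 ]
 [0.4865 0.194  0.076 ]
 [0.4739 0.267  0.076 ]] mean [0.5286 0.2397 0.081 ] sides [0.0758 0.0996 0.0741 0.0985]
yaw 0.18862886741307308
cover side [[0.571  0.2848 0.086 ]
 [0.5836 0.2033 0.086 ]
 [0.4867 0.1905 0.076 ]
 [0.4726 0.2679 0.076 ]] mean [0.5285 0.2366 0.081 ] sides [0.0825 0.0983 0.0787 0.1003]
yaw 0.1513400878622139
paddle top [[ 0.4834 -0.1651  0.0975]
 [ 0.4956 -0.1937  0.0975]
 [ 0.4582 -0.2082  0.1146]
 [ 0.4431 -0.1775  0.1146]] mean [ 0.4701 -0.1861  0.106 ] sides [0.0311 0.0435 0.0342 0.0455]
yaw 0.33206448740364447
paddle side [[ 0.4916 -0.1642  0.0975]
 [ 0.5004 -0.1954  0.0975]
 [ 0.455  -0.2117  0.1146]
 [ 0.4437 -0.18    0.1146]] mean [ 0.4727 -0.1878  0.1061] sides [0.0324 0.0512 0.0336 0.0533]
yaw 0.3320316343340124
top base [ 0.4807 -0.2076  0.0255] [ 0.6175 -0.0919  0.0355] 309
((0.5275418758392334, -0.16015776991844177), (0.16807222366333008, 0.08007141202688217), 22.958038330078125)
paddle pts [ 0.4673 -0.1848  0.1084] [-0.3617 -0.1729  0.2455]
side base [ 0.4905 -0.21    0.0242] [ 0.6187 -0.1499  0.0355] 354
((0.5284449458122253, -0.16370496153831482), (0.16884161531925201, 0.0748150572180748), 22.271684646606445)
paddle pts [ 0.4658 -0.1875  0.1082] [-0.3423 -0.1244  0.2443]
```

carry_out(
  series=[
    [[255,28,50,0,0],[255,28,50,0,0],[255,28,50,0,0],[255,28,50,0,0],[255,28,50,0,0],[255,28,50,0,0],[255,28,50,0,0],[255,28,50,0,0],[255,28,50,0,0],[255,28,50,0,0]],
  ],
  grip_force=20,
)

```text
t: 1.35
tool_pos: [0.4112, -0.0065, 0.4046]
eef_rot: [0.992, 0.126, 0.0, 0.0]
ft_force: [1.5, -1.5, 0.3]
width: 0.001
```

carry_out(
  series=[
    [[255,28,50,-10,0],[255,28,50,-20,0],[255,28,50,-20,0],[255,28,50,-20,0],[255,28,50,-20,0],[255,0,0,0,0],[255,0,0,0,0]],
  ],
)

```text
t: 2.22
tool_pos: [0.5655, 0.193, 0.3142]
eef_rot: [0.987, 0.161, -0.004, -0.017]
ft_force: [-0.5, -0.1, 0.2]
width: -0.002
```

carry_out(
  series=[
    [[255,0,0,0,0]],
  ],
)

```text
t: 2.35
tool_pos: [0.5654, 0.1925, 0.3156]
eef_rot: [0.987, 0.16, -0.002, -0.017]
ft_force: [-0.2, 0.5, 0.5]
width: 0.005
```

```bash
python3 - <<'E'
from station import manip
print(manip.get_obs())
E
```

```text
{'t': 2.35, 'qpos': array([ 0.32112958,  0.27450027, -0.05169486,  1.24404807,  0.03465087,
        3.14059925]), 'qd': array([-0.00087469, -0.00778096, -0.00020443, -0.00395127,  0.00052813,
       -0.00087981]), 'effort': array([ 2.48172227e-01, -5.16769016e+01,  3.46793747e+01, -2.48210924e-02,
        1.17189847e-01, -1.11603543e-05]), 'tool_pos': array([0.56535597, 0.19251991, 0.31564328]), 'eef_rot': array([ 0.98690867,  0.16034671, -0.00248829, -0.01714717]), 'ft_force': array([-0.1827525 ,  0.45310441,  0.46200638]), 'moment': array([-0.04308058, -0.02241059,  0.02440603]), 'width': 0.005386011547028324}
```

carry_out(
  series=[
    [[255,0,10,0,0.18],[255,0,10,0,0.18],[255,0,10,0,0.18],[255,0,10,0,0.18],[255,0,0,0,0],[255,0,0,0,0]],
  ],
)

```text
t: 3.1
tool_pos: [0.5656, 0.2326, 0.3153]
eef_rot: [0.868, 0.497, -0.008, -0.015]
ft_force: [0.7, 0.2, 0.4]
width: -0.002
```

```bash
cat > tip.py <<'E'
from station import manip
from h import *
def tip():
    o=manip.get_obs(); r=R.from_quat(o["eef_rot"])
    print("t",o["t"],"tcp",np.round(o["tool_pos"],4),"tip",np.round(o["tool_pos"]+r.apply([0,0,.173]),4),"z",np.round(r.apply([0,0,1]),3),"xax",np.round(r.apply([1,0,0]),3),"f",np.round(o["ft_force"],2),"q",np.round(o["qpos"],2))
E
python3 -c "
from tip import *
tip();c=manip.read_camera('side');cv2.imwrite('pics/s1.png',c['pixels'])"
```

```text
t 3.1 tcp [0.5656 0.2326 0.3153] tip [0.5606 0.2356 0.1424] z [-0.029  0.017 -0.999] xax [0.507 0.862 0.   ] f [0.7  0.15 0.35] q [ 0.38  0.31 -0.    1.28  0.03  2.49]
```

View pics/s1.png

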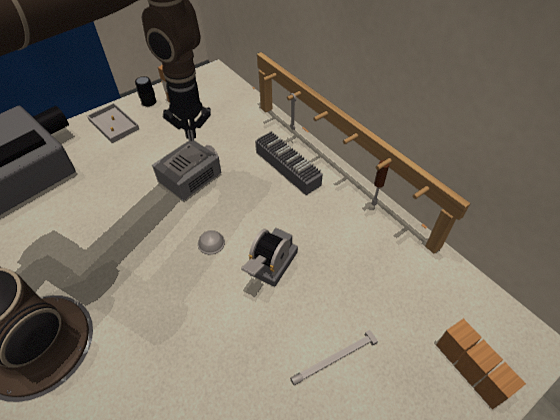

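The picture shows the shut fingers at about (192,135), above the cover's raised end. I'll shift about 9 mm sideways and lower.

carry_out(
  series=[
    [[255,-2,9,-10,0],[255,0,0,-20,0],[255,0,0,-18,0],[255,0,0,0,0],[255,0,0,-4,0],[255,0,0,0,0]],
  ],
)

```text
t: 3.9
tool_pos: [0.564, 0.2423, 0.2629]
eef_rot: [0.867, 0.498, -0.009, -0.015]
ft_force: [-0.5, -0.3, 0.3]
width: 0.0
```

```bash
python3 -c "
from tip import *
tip()"
```

```text
t 3.9 tcp [0.564  0.2423 0.2629] tip [0.5589 0.2453 0.09  ] z [-0.03   0.017 -0.999] xax [0.504 0.864 0.   ] f [-0.51 -0.26  0.26] q [ 0.4   0.34 -0.09  1.17  0.03  2.5 ]
```

Tip at 90 mm with no contact yet; the plate's face here should be at about 84 mm. I'll press in small steps.

carry_out(
  series=[
    [[255,0,0,-4,0],[255,0,0,-3,0],[255,0,0,0,0]],
  ],
)

```text
t: 4.28
tool_pos: [0.5642, 0.2423, 0.2562]
eef_rot: [0.867, 0.498, -0.008, -0.015]
ft_force: [0.6, 0.7, 3.9]
width: 0.001
```

carry_out(
  series=[
    [[255,0,0,-3,0],[255,0,0,-3,0],[255,0,0,0,0]],
  ],
)

```text
t: 4.65
tool_pos: [0.5637, 0.2421, 0.2495]
eef_rot: [0.867, 0.498, -0.009, -0.015]
ft_force: [-2.0, -0.0, 4.1]
width: 0.001
```

carry_out(
  series=[
    [[255,0,0,-1.5,0],[255,0,0,0,0],[255,0,0,0,0],[255,0,0,0,0]],
  ],
)

```text
t: 5.15
tool_pos: [0.5636, 0.2421, 0.2494]
eef_rot: [0.867, 0.498, -0.009, -0.015]
ft_force: [-3.3, -1.8, 11.9]
width: -0.0
```

carry_out(
  series=[
    [[255,0,0,-1.5,0],[255,0,0,0,0],[255,0,0,0,0],[255,0,0,0,0]],
  ],
)

```text
t: 5.65
tool_pos: [0.5634, 0.242, 0.2493]
eef_rot: [0.867, 0.498, -0.008, -0.015]
ft_force: [-7.2, -3.2, 19.5]
width: 0.0
```

carry_out(
  series=[
    [[255,0,0,10,0],[255,0,0,30,0],[255,0,0,50,0],[255,0,-50,0,-0.15],[255,0,-50,0,-0.15],[255,0,-50,0,-0.15],[255,0,-50,0,0],[255,0,0,0,0]],
  ],
)

```text
t: 6.65
tool_pos: [0.5637, 0.0395, 0.3361]
eef_rot: [0.957, 0.29, -0.006, -0.017]
ft_force: [-0.6, 0.6, 0.0]
width: 0.002
```

```bash
python3 - <<'E'
from tip import *
tip()
for n,(a,b,d,e) in(("top",(100,195,185,290)),("side",(145,130,230,205))):
    c=manip.read_camera(n);cv2.imwrite(f'pics/{n}2.png',c['pixels']);cv2.imwrite(f'pics/{n}2l.png',cv2.resize(c["pixels"][b:e,a:d],None,fx=6,fy=6,interpolation=cv2.INTER_CUBIC))
    P=cloud(c);P0=cloud(dict(np.load(n+"0.npz")))
    for Q,l in((P0,"before"),(P,"after")):
        d2=np.hypot(Q[...,0]-.5285,Q[...,1]-.239); q=Q[(d2<.036)&(Q[...,2]>.06)]
        print(n,l,len(q),np.linalg.lstsq(np.c_[q[:,0]-.5285,q[:,1]-.239,np.ones(len(q))],q[:,2],rcond=None)[0])
E
```

```text
t 6.65 tcp [0.5637 0.0395 0.3361] tip [0.5601 0.0444 0.1632] z [-0.021  0.028 -0.999] xax [ 0.832  0.555 -0.002] f [-0.56  0.55  0.03] q [ 0.06  0.22 -0.08  1.29  0.03  2.62]
top before 745 [0.09708472 0.01745285 0.08228613]
top after 6 [0.26888244 0.25019044 0.0728862 ]
side before 376 [0.09429917 0.04000045 0.08144461]
side after 343 [-0.00559897  0.00699129  0.07664734]
```

Side view: slope dropped from 0.10 to 0.01 rad and the face at the centre is 76.6 mm, so the cover is seated. Now to the paddle.

carry_out(
  series=[
    [[255,-18,-46,0,-0.1],[255,-18,-46,0,-0.1],[255,-18,-46,0,0],[255,-18,-46,0,0],[255,-18,-47,0,0],[255,0,0,0,0],[255,0,0,0,0]],
  ],
)

```text
t: 7.62
tool_pos: [0.4744, -0.1878, 0.3364]
eef_rot: [0.98, 0.196, -0.004, -0.017]
ft_force: [-0.1, 0.3, 0.1]
width: 0.002
```

```bash
python3 - <<'E'
from tip import *
tip()
for n in("top","side"):
    c=manip.read_camera(n);cv2.imwrite(f'pics/{n}3.png',c['pixels'])
E
```

```text
t 7.625 tcp [ 0.4744 -0.1878  0.3364] tip [ 0.472  -0.1822  0.1635] z [-0.014  0.033 -0.999] xax [ 0.923  0.384 -0.   ] f [-0.15  0.28  0.13] q [-0.38  0.12 -0.2   1.28  0.03  2.36]
```

View pics/side3.png

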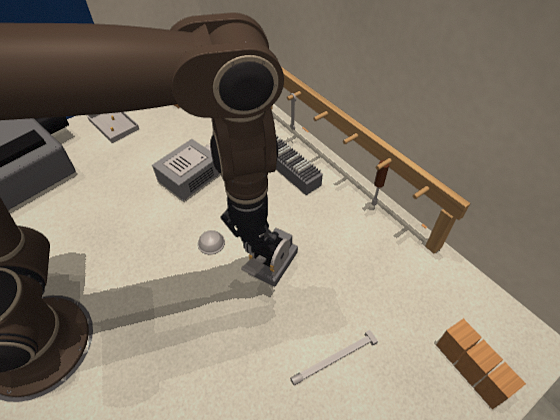

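Side view: the shut gripper is above the paddle at about (258,262). The cover at (187,160) looks level and the dome at (210,241) has not moved.

carry_out(
  series=[
    [[255,-6,-8,-10,0],[255,0,0,-20,0],[255,0,0,-10,0],[255,0,0,-10,0],[255,0,0,0,0],[255,0,0,0,0]],
  ],
)

```text
t: 8.48
tool_pos: [0.468, -0.1968, 0.287]
eef_rot: [0.981, 0.195, -0.003, -0.017]
ft_force: [0.1, 0.4, -0.4]
width: 0.0
```

```bash
python3 - <<'E'
from tip import *
tip()
c=manip.read_camera("side");cv2.imwrite('pics/side4.png',cv2.resize(c["pixels"][190:310,200:340],None,fx=5,fy=5,interpolation=cv2.INTER_CUBIC))
E
```

```text
t 8.475 tcp [ 0.468  -0.1968  0.287 ] tip [ 0.4657 -0.1913  0.1141] z [-0.013  0.032 -0.999] xax [ 0.924  0.383 -0.   ] f [ 0.07  0.43 -0.37] q [-0.4   0.13 -0.29  1.17  0.02  2.34]
```

View pics/side4.png

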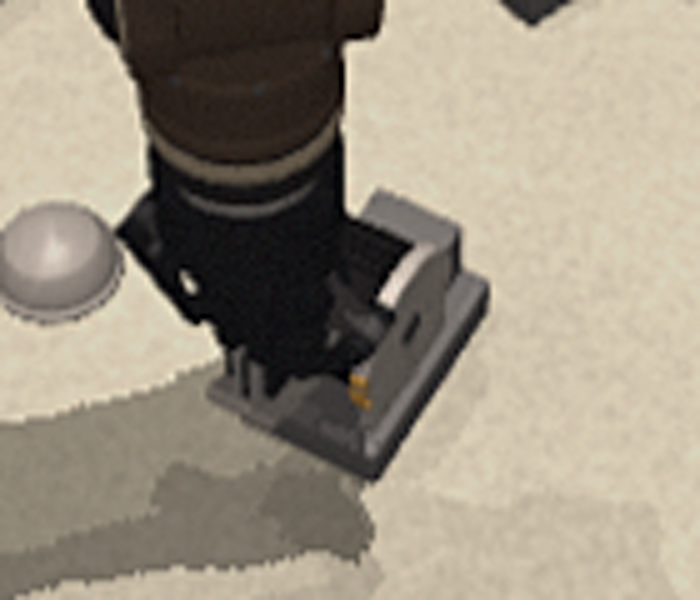

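Fingers at about (270,370) over the paddle, the stud at (360,390) and the dome clear. Now pressing down in steps.

carry_out(
  series=[
    [[255,0,0,-5,0],[255,0,0,-5,0],[255,0,0,0,0]],
  ],
)

```text
t: 8.9
tool_pos: [0.468, -0.197, 0.277]
eef_rot: [0.981, 0.195, -0.003, -0.016]
ft_force: [-1.6, -0.7, 5.5]
width: 0.002
```

carry_out(
  series=[
    [[255,0,0,-6,0],[255,0,0,-6,0],[255,0,0,0,0]],
  ],
)

```text
t: 9.28
tool_pos: [0.4679, -0.1969, 0.2643]
eef_rot: [0.981, 0.195, -0.004, -0.017]
ft_force: [-0.6, -1.8, 3.2]
width: 0.004
```

carry_out(
  series=[
    [[255,0,0,-6,0],[255,0,0,-6,0],[255,0,0,0,0]],
  ],
)

```text
t: 9.65
tool_pos: [0.4676, -0.1971, 0.2526]
eef_rot: [0.981, 0.195, -0.004, -0.016]
ft_force: [-3.5, -2.9, 6.7]
width: -0.001
```

carry_out(
  series=[
    [[255,0,0,-6,0],[255,0,0,-4,0],[255,0,0,0,0]],
  ],
)

```text
t: 10.02
tool_pos: [0.4679, -0.1969, 0.2427]
eef_rot: [0.981, 0.195, -0.004, -0.017]
ft_force: [-2.7, -2.7, 5.6]
width: 0.001
```

carry_out(
  series=[
    [[255,0,0,-5,0],[255,0,0,0,0]],
  ],
)

```text
t: 10.28
tool_pos: [0.4681, -0.1969, 0.2381]
eef_rot: [0.981, 0.195, -0.003, -0.017]
ft_force: [-2.4, -1.2, 8.7]
width: -0.001
```

carry_out(
  series=[
    [[255,0,0,-5,0],[255,0,0,0,0]],
  ],
)

```text
t: 10.52
tool_pos: [0.4686, -0.1967, 0.2334]
eef_rot: [0.981, 0.195, -0.002, -0.017]
ft_force: [-1.2, 0.5, 9.0]
width: 0.002
```

carry_out(
  series=[
    [[255,0,0,-3,0],[255,0,0,0,0]],
  ],
)

```text
t: 10.78
tool_pos: [0.4689, -0.1966, 0.2306]
eef_rot: [0.981, 0.195, -0.002, -0.017]
ft_force: [1.5, 0.1, 7.7]
width: 0.004
```

carry_out(
  series=[
    [[255,0,0,-3,0],[255,0,0,0,0]],
  ],
)

```text
t: 11.02
tool_pos: [0.4691, -0.1966, 0.2276]
eef_rot: [0.981, 0.196, -0.002, -0.017]
ft_force: [2.0, 0.5, 6.6]
width: 0.001
```

```bash
python3 - <<'E'
from tip import *
tip()
for n,(a,b,d,e) in(("top",(260,190,360,300)),("side",(200,190,340,310))):
    c=manip.read_camera(n);np.savez(n+"5.npz",**c);cv2.imwrite(f'pics/{n}5.png',cv2.resize(c["pixels"][b:e,a:d],None,fx=5,fy=5,interpolation=cv2.INTER_CUBIC))
E
```

```text
t 11.025 tcp [ 0.4691 -0.1966  0.2276] tip [ 0.4674 -0.1908  0.0547] z [-0.01   0.033 -0.999] xax [0.924 0.384 0.004] f [2.   0.49 6.62] q [-0.4   0.17 -0.39  1.04  0.03  2.34]
```

View pics/side5.png

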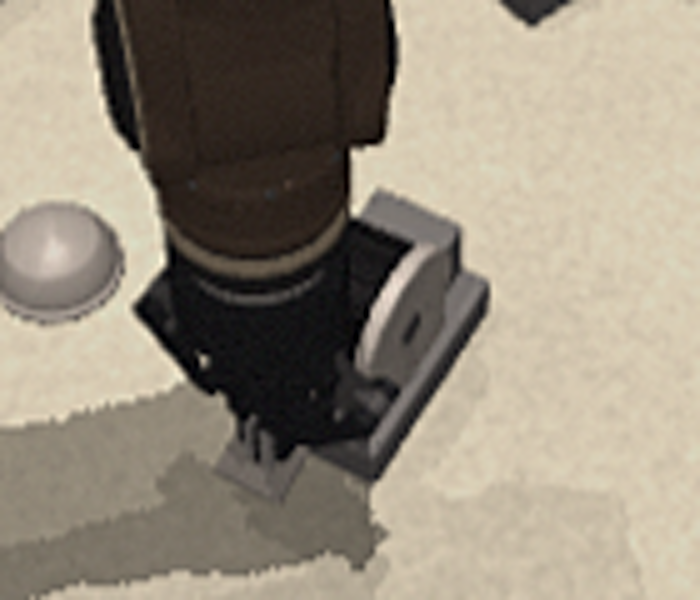

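View pics/top5.png

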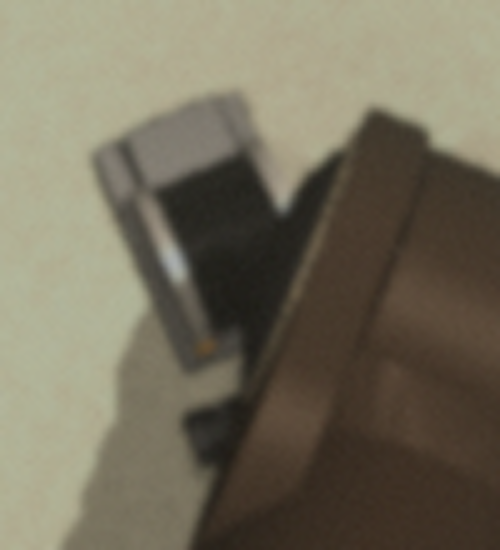

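```bash
cat >ang.py <<'E'
from tip import *
def ang(c):
    s=c; P=cloud(s); e=np.array([np.cos(.38),np.sin(.38)]); ax=np.array([.471,-.187])+.0737*e
    u=190
    Q=P[275:292,240:264]; r=-(Q[...,:2]-ax)@e; w=(Q[...,:2]-ax)@np.array([-e[1],e[0]]); z=Q[...,2]
    g=s["pixels"][275:292,240:264].astype(int).sum(2)
    m=(r>.078)&(r<.102)&(abs(w)<.018)&(z>.015)&(z<.075)&(g>150)
    print("n",m.sum()); a=0.40-np.arctan2(z[m]-.075,r[m]); print("dial pct",np.round(np.percentile(a,[10,25,50,75,90]),3)); 
    k=np.polyfit(r[m],z[m],1); print("slope fit dial",0.4-np.arctan(k[0]))
    # tip-edge ray check
    for x,y in((217,465),(275,500)):
        for d in(.65,.75,.85):
            rr,h=.102*np.cos(.4-d),.075+.102*np.sin(.4-d); p=ray(s,200+(x+.5)/5-.5,190+(y+.5)/5-.5,h)
            print(d,"r expected",round(rr,4),"ray",np.round(-(p[:2]-ax)@e,4))
E
python3 -c "
from ang import *
ang(dict(np.load('side5.npz')))"
```

```text
n 124
dial pct [0.537 0.658 0.679 0.693 0.703]
slope fit dial 0.8289325734680563
0.65 r expected 0.0988 ray 0.0961
0.75 r expected 0.0958 ray 0.0919
0.85 r expected 0.0918 ray 0.0878
0.65 r expected 0.0988 ray 0.0975
0.75 r expected 0.0958 ray 0.0934
0.85 r expected 0.0918 ray 0.0893
```

The paddle's visible end is at crop (217,465)–(275,500). Depth there gives a dial angle of about 0.68, and the fingertip height implies about 0.69. Going 4 mm further.

carry_out(
  series=[
    [[255,0,0,-2,0],[255,0,0,0,0]],
  ],
)

```text
t: 11.38
tool_pos: [0.4692, -0.1966, 0.2257]
eef_rot: [0.981, 0.196, -0.001, -0.017]
ft_force: [1.7, 1.6, 7.5]
width: -0.004
```

carry_out(
  series=[
    [[255,0,0,-2,0],[255,0,0,0,0],[255,0,0,0,0],[255,0,0,0,0]],
  ],
)

```text
t: 11.88
tool_pos: [0.4692, -0.1966, 0.224]
eef_rot: [0.981, 0.196, -0.001, -0.017]
ft_force: [2.9, 0.9, 7.8]
width: -0.001
```

```bash
python3 - <<'E'
from ang import *
tip()
for n,(a,b,d,e) in(("side",(200,190,340,310)),):
    c=manip.read_camera(n);ang(c);cv2.imwrite(f'pics/{n}6.png',cv2.resize(c["pixels"][b:e,a:d],None,fx=5,fy=5,interpolation=cv2.INTER_CUBIC));cv2.imwrite('pics/side6f.png',c["pixels"])
    Q=cloud(c);d2=np.hypot(Q[...,0]-.5285,Q[...,1]-.239); q=Q[(d2<.036)&(Q[...,2]>.06)]
    print(n,len(q),np.linalg.lstsq(np.c_[q[:,0]-.5285,q[:,1]-.239,np.ones(len(q))],q[:,2],rcond=None)[0])
E
```

```text
t 11.875 tcp [ 0.4692 -0.1966  0.224 ] tip [ 0.4676 -0.1909  0.0511] z [-0.009  0.033 -0.999] xax [0.924 0.384 0.004] f [2.86 0.88 7.83] q [-0.4   0.17 -0.39  1.03  0.03  2.34]
n 118
dial pct [0.531 0.704 0.726 0.737 0.75 ]
slope fit dial 0.7770597475257462
0.65 r expected 0.0988 ray 0.0961
0.75 r expected 0.0958 ray 0.0919
0.85 r expected 0.0918 ray 0.0878
0.65 r expected 0.0988 ray 0.0975
0.75 r expected 0.0958 ray 0.0934
0.85 r expected 0.0918 ray 0.0893
side 145 [-0.00958485  0.00025548  0.07647298]
```

View pics/side6f.png

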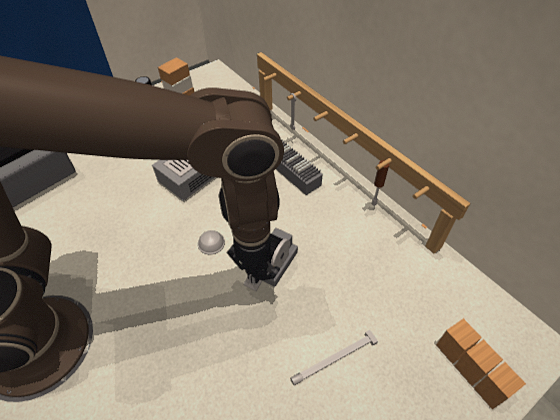

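View pics/side6.png

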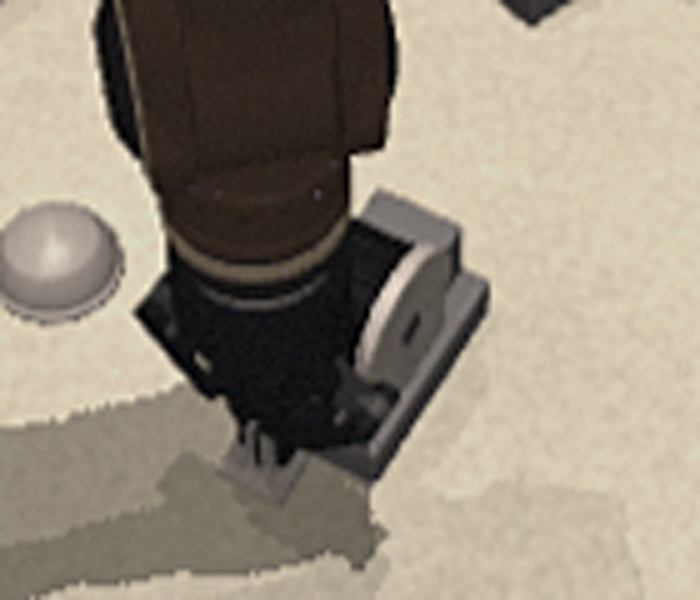

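The paddle's end at crop (217,465)–(290,495) reads 0.73 rad by depth. The fingertip height gives about 0.74, and the force is a steady 7.8 N, just past its dip. The visible part of the cover is still level, and the dome and pusher have not moved. Handing in.

```bash
python3 -c "
from tip import *
tip();print(manip.sign_off());tip()"
```

```text
t 11.925 tcp [ 0.4692 -0.1966  0.2239] tip [ 0.4677 -0.1909  0.0511] z [-0.009  0.033 -0.999] xax [0.924 0.384 0.004] f [1.92 0.19 8.42] q [-0.4   0.17 -0.39  1.03  0.03  2.34]
the job is handed in; nothing more can be done
None
the job is handed in; nothing more can be done
```

I pressed the raised end of the cover down with the shut fingers, to about 20 N. Then I pressed the timer paddle down in small steps and handed the job in at 11.9 s while still holding it at the third detent. The hand-in gives no verdict, so I have only my own checks.

- **Cover:** the side camera's depth showed its tilt drop from about 0.10 rad to about 0.01 rad. Its face at the centre was 76.5 mm above the counter, against 76 mm when seated. The top camera could not confirm this because the arm blocked its view.
- **Dial:** depth on the visible end of the paddle gave 0.73 rad (median), and the fingertip height of 51 mm gave about 0.74. The noisier slope fit gave 0.78. All are within 0.10 of the third detent at 0.75, and the push was steady at about 8 N.
- **Tip-edge check:** the check by casting rays to the paddle's end edge came out 1–4 mm short and was too coarse to settle the angle. I relied on the depth and height readings.
- **Bystanders:** the lamp shield and pusher looked unmoved in the last picture. The magazine was partly hidden by the arm, but its visible part had not moved.
- **Last-joint limit:** on the way to the cover, the last joint ran to its 3.14 rad limit. I turned the tool about 0.7 rad to clear it, which left a tool tilt of about 0.03 rad that I allowed for in the fingertip position.

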